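# Put the muddled coffee things back on their own places

## Robot

A 7-joint arm with a two-finger parallel gripper is mounted at the origin on a cart in front of the work surface, level with it; the furniture and walls round the work are solid. World frame = base frame: x ahead of the robot, y to its left, z up, the work surface at z = 0. Lengths are in m, angles in rad, forces in N, time in s.
With the tool pointing down it reaches from about 0.425 to 0.875 m from the base axis. Payload 4.7 kg.
Tool frame: the origin (TCP) lies at the centre of the arm's flange, where the gripper is bolted on; the fingertips stand 182 mm ahead of it and the grasp point (between the pads) lies ahead of it (ctrl.hold_point_z is the z of the grasp point in the tool frame, in m); z points along the fingers, y is the direction in which the jaws open and shut (so a half turn about z gives the same grasp; the last joint's range is limited). The gripper opens to 87 mm and grips with 3 to 60 N. Pads are 19 mm wide; open, the fingers measure 117 mm over their backs; the gripper's body (75 mm by 190 mm) begins 51 mm behind the grasp point.
Start: joints at [-1.228, 0.321, -0.07, 1.45, 0.023, 1.371, -0.057], TCP at [0.21, 0.615, 0.405] pointing down, gripper open.
Joint ranges: [-2.86, 2.86], [-0.3, 2.09], [-1.38, 1.24], [0.06, 2.45], [-1.56, 4.7], [0.09, 2.05], [-2.69, 2.69]. Speed limits (rad/s): [2.57, 2.57, 3.14, 3.14, 3.14, 3.14, 3.14].

## Interface

Orientations are given as a rotation vector (axis times angle).
In Python, from bench import get_state, imaging, workorder, ctrl gives the robot as it stands.
- The arm moves only by the tool step_arm, never from a script. Its argument "increments" is a list of rows, each an object of numbers: "claw": the opening, from 0 (shut) to 1 (fully open); "tx", "ty", "tz": the shift along the tool's x, y, z in m; "spin": the turn about the tool's z in degrees. A call has 1 to 8 rows; each row is the pose to reach, as a shift and turn from the pose commanded when the call began, along the tool's axes at that moment; what a row does not reach only later rows make up. A row lasts 1/12 s, in which the tool goes at most 41.7 mm and 7.16 degrees, less where a joint would pass 70% of its speed; a pose out of reach is approached as far as the arm can. A call with a gripper value outside its range is refused whole. The fingers move at their own pace and stop on an object; "force" is the grip in N (left out, the last holds). Time passes only in rows, so rows that repeat a pose let the fingers close. It gives the time, the measured TCP pose, the force and the opening at its end, in the units of the state.
- get_state(): the state, without advancing time (a new reading comes with each control period).
- imaging.get_image(name): name is "scene" or "side" or "wrist"; returns the picture (384x512x3 uint8, blue, green, red); there is no depth.
- imaging.camera_params(name): a dict with "intrinsics" (3x3 intrinsics, pixels), "camera_from_world" (4x4, takes a point from world to camera coordinates). Camera axes: x right, y down, z forward; pixel columns grow to the right and rows downward; lengths in m; the calibration is good to about 2 mm. The wrist camera is an equidistant fisheye: a pixel r from the principal point sees the ray r / f radians off the axis. A picture is of the moment at which its call begins: read the wrist's pose just before it. camera_params takes no time and is no camera call; for the wrist camera it gives the pose at the moment of the call.
- workorder.close_job(): hands the job in, once; it reports no verdict.
The state is a dict: "time": time; "joint_positions": joint angles; "qd": joint speeds; "joint_torque": joint torques, N m; "position": TCP position; "tool_rot": TCP orientation; "ft_force": force on the tool from outside, world axes, zero at the start; "torque": the same for the moment, N m; "grip_width": opening from 0.0 (shut) to 1.0 (fully open).
Only numpy, scipy, OpenCV 4.12 (cv2) and the standard library are available. Lean on these libraries where they do the work, as an engineer would, in place of code of your own. Each camera call takes 0.05 s, during which the arm holds its last target. There are 200 camera calls.

## Task

After wiping down, the two espresso cups and the coffee tamper were each put back on the wrong place. Rearrange them, using a free spot on the worktop on the way, so that the white cup stands upright in the middle of the white saucer, the dark cup in the middle of the dark saucer and the tamper in the middle of the round cork coaster. Set each down gently, knock nothing over, and leave the saucers, coaster and everything else on the worktop where they are.

Things in the scene. Friction and masses are not known exactly. Their poses are not given: they have to be found in the camera images.
- white_cup_center (a point): White espresso cup, 50 mm high, loose, about 0.14 kg. The point lies on the axis of the round body, 25 mm above the foot; z up. 64 mm across the top, foot 44 mm; the handle (12 mm thick) points along its own -y and ends 59 mm from the axis. Grip it across the body along its own x (64 mm), about 10 mm above this point, or by the handle. At the start it stands on a wrong place.
- dark_cup_center (a point): Dark, almost black espresso cup, 50 mm high, loose, about 0.14 kg. The point lies on the axis of the round body, 25 mm above the foot; z up. 64 mm across the top, foot 44 mm; the handle (14 mm thick) points along its own -y and ends 54 mm from the axis. Grip as the white cup. At the start it stands on a wrong place.
- tamper_center (a point): Coffee tamper, loose, about 0.32 kg: steel base 54 mm across and 22 mm high, with an upright walnut grip 34 mm across on top, 81 mm high in all. The point lies on its axis, 40.5 mm above its underside; z up. Hold the grip 5 to 25 mm above this point. At the start it stands on a wrong place.
- white_saucer: White stoneware saucer, the white cup's place: 124 mm across, fixed to the worktop. The origin is the centre of its underside (on the worktop); flat inner floor about 84 mm across, 5 mm above the origin; the rim is 11 mm high.
- dark_saucer: Dark charcoal stoneware saucer with a bare clay-coloured rim, the dark cup's place: the same shape and size as the white one (124 mm across, floor 5 mm above the origin, rim 11 mm high), fixed. Origin at the centre of its underside.
- cork_coaster: Round cork coaster with a brass rim, the tamper's place: 94 mm across, 8 mm thick, flat, fixed. Origin at the centre of its underside.
- gold_bowl: Bystander: little yellow pinch bowl, 52 mm across, 18 mm high, loose. Origin at the centre of its underside. Leave it alone.
- match_box: Bystander: red match box lying flat, 38 x 58 x 16 mm (x, y, z), loose. Origin at the centre of its underside. Leave it alone.
- kitchen_timer: Bystander: black and white round twist timer, 63 mm across, 54 mm high, loose, at the back. Origin at the centre of its underside. Leave it alone.
- milk_pitcher: Bystander: steel milk pitcher, 74 x 98 mm, 98 mm high with the handle along its own -y, loose, at the back. Origin at the centre of its underside. Leave it alone. Apart from the listed things the worktop is bare from y = -0.35 to 0.38, x = 0.36 to 0.64. A wall cabinet hangs over x > 0.59, y < -0.27 at z = 0.47.
There are look-alikes about, which are no part of the job. What is shaped like the part that bears tamper_center but purple or red is not meant. Leave any purple look-alike of the part that bears dark_cup_center alone.

How it is judged:
At the end, for the whole second after the job is handed in: White cup on the white saucer, dark cup on the dark saucer, tamper on the cork coaster: each within 15 mm of its place's centre, standing on it (height within 6 mm), upright within 0.1 rad, at rest (under 0.02 m/s) (horizontal distance between white_cup_center and white_saucer below 0.015 m and height (world z) of white_cup_center between 0.024 and 0.036 m and angle between each of white_cup_center, dark_cup_center, tamper_center's own z axis and vertical below 0.1 rad and linear speed of each of white_cup, dark_cup, tamper below 0.02 m/s and horizontal distance between dark_cup_center and dark_saucer below 0.015 m and height (world z) of dark_cup_center between 0.024 and 0.036 m and horizontal distance between tamper_center and cork_coaster below 0.015 m and height (world z) of tamper_center between 0.0425 and 0.0545 m); the robot touches nothing.
It fails at once if the yellow bowl, match box, timer or milk pitcher is moved more than 15 mm (distance of any of gold_bowl, match_box, kitchen_timer, milk_pitcher from where it was at the start of the episode above 0.015 m).
It fails at once if a cup or the tamper is tipped more than 0.6 rad (angle between any of white_cup_center, dark_cup_center, tamper_center's own z axis and vertical above 0.6 rad).
It fails at once if a cup or the tamper is dropped or slammed onto its own place (impact over 60 N for a cup, 110 N for the tamper) (contact force between white_cup and white_saucer above 60 N or contact force between dark_cup and dark_saucer above 60 N or contact force between tamper and cork_coaster above 110 N).
It also fails if it takes over 104 s, if anything falls off the work surface, if the arm or the gripper's body presses on something with over 40 N, if the wrist force passes 120 N, or if a joint passes its speed limit or range.

## Working session

There is one attempt and no reset: what is moved stays moved. The work goes in short steps, Python scripts to look and compute and a tool call to move; the robot and the scene stay as the last step left them, time stands still between calls to the robot, and variables do not carry over. Pictures are saved under pics/ and viewed, on a budget of 14 in all, crops included, one or two more only if the job needs it, and the job is handed in when it is done.

Besides the shell and the picture viewer there is one more tool, called after "Call:" as name(argument=value, ...) on one line, values as JSON. step_arm: Moves the arm, as the interface text tells. Its arguments: {"type":"object","properties":{"increments":{"type":"array"},"force":{"type":"number"}},"required":["increments"]}

```bash
mkdir -p pics; python3 - <<'E'
from bench import get_state, imaging, ctrl
import cv2,numpy as np
s=get_state();print(s['time'],s['position'],s['tool_rot'],s['grip_width'],ctrl.hold_point_z)
for n in ['scene','side','wrist']:
    cv2.imwrite(f'pics/{n}0.png',imaging.get_image(n))
    p=imaging.camera_params(n);print(n,np.round(p['intrinsics'],1).tolist(),np.round(p['camera_from_world'],3).tolist())
a=np.hstack([cv2.imread('pics/scene0.png')])
cv2.imwrite('pics/s0.png',cv2.resize(a,(800,600)));cv2.imwrite('pics/d0.png',cv2.resize(cv2.imread('pics/side0.png'),(800,600)))
E
```

```text
0.0 [0.20982951 0.61497104 0.40365966] [-5.14069437e-01 -3.09899405e+00  3.00494799e-03] 1.0023669049447832 0.1635
scene [[478.2, 0.0, 257.5], [0.0, 478.2, 188.8], [0.0, 0.0, 1.0]] [[0.51, -0.86, 0.003, -0.284], [-0.344, -0.207, -0.916, 0.256], [0.788, 0.466, -0.402, 0.959], [0.0, 0.0, 0.0, 1.0]]
side [[464.4, 0.0, 251.9], [0.0, 464.4, 201.1], [0.0, 0.0, 1.0]] [[-0.92, -0.392, 0.001, 0.494], [-0.335, 0.784, -0.523, 0.242], [0.204, -0.481, -0.853, 1.258], [0.0, 0.0, 0.0, 1.0]]
wrist [[297.3, 0.0, 254.5], [0.0, 297.3, 193.8], [0.0, 0.0, 1.0]] [[0.322, 0.947, -0.001, -0.649], [0.905, -0.308, 0.294, -0.035], [0.278, -0.096, -0.956, 0.391], [0.0, 0.0, 0.0, 1.0]]
```

View pics/s0.png

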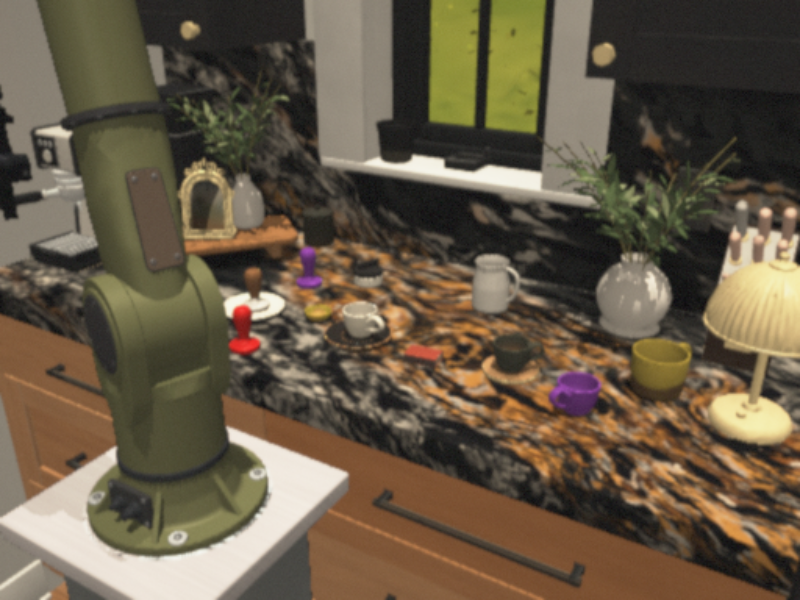

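View pics/d0.png

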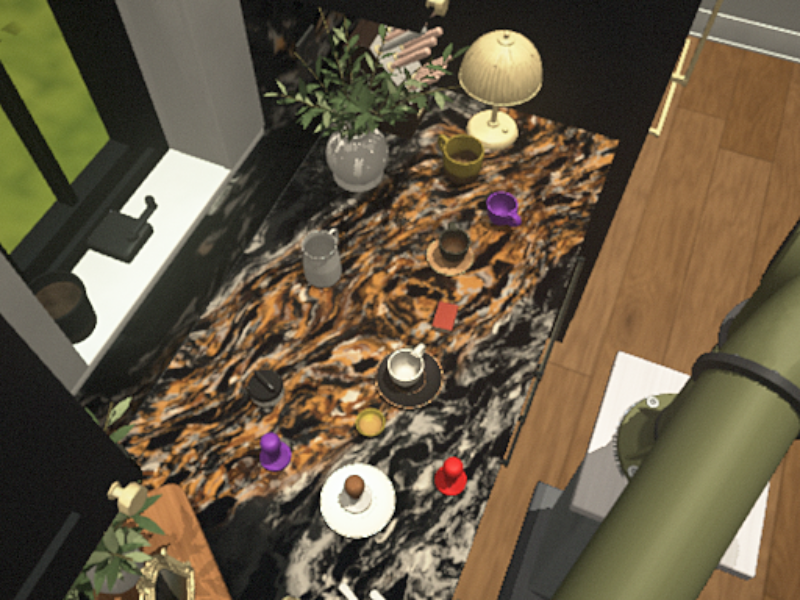

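Scene/side pictures (800×600 side px): the walnut tamper stands on the white saucer (355,490), the white cup on the dark saucer (405,368), and the dark cup on the cork coaster (453,243). Look-alikes: purple tamper (273,453), red tamper (452,477), purple cup (503,208), and an olive mug (462,158). I chose by the description. Next I localise roughly and check with a close crop.

```bash
cat > h.py <<'E'
import numpy as np, cv2
from bench import get_state, imaging, ctrl
def rays(p,uv,fish=False):
    K=np.array(p['intrinsics']);T=np.array(p['camera_from_world']);uv=np.atleast_2d(uv).astype(float)
    d=np.c_[(uv[:,0]-K[0,2])/K[0,0],(uv[:,1]-K[1,2])/K[1,1]]
    if fish:
        th=np.linalg.norm(d,axis=1,keepdims=True)+1e-12
        d=np.c_[d/th*np.sin(th),np.cos(th)]
    else: d=np.c_[d,np.ones(len(d))]
    return -T[:3,:3].T@T[:3,3], d@T[:3,:3]
def onplane(p,uv,z,fish=False):
    c,d=rays(p,uv,fish); return (c+d*((z-c[2])/d[:,2])[:,None])[:,:2]
def proj(p,X,fish=False):
    K=np.array(p['intrinsics']);T=np.array(p['camera_from_world']);X=np.atleast_2d(X)@T[:3,:3].T+T[:3,3]
    if fish:
        r=np.linalg.norm(X[:,:2],axis=1,keepdims=True);d=X[:,:2]/r*np.arctan2(r,X[:,2:])
    else: d=X[:,:2]/X[:,2:]
    return d*[K[0,0],K[1,1]]+[K[0,2],K[1,2]]
def circ(P):
    A=np.c_[2*P,np.ones(len(P))];s=np.linalg.lstsq(A,(P**2).sum(1),rcond=None)[0]
    return s[:2],np.sqrt(s[2]+s[:2]@s[:2])
E
python3 - <<'E'
from h import *
p=imaging.camera_params('side');q=imaging.camera_params('scene')
k=512/800
for n,uv,z in [('wsauc',(358,500),.011),('tamper top',(354,484),.086),('dsauc',(410,377),.011),('wcup rim',(405,366),.055),('coaster',(450,256),.008),('dcup rim',(454,238),.058),('red',(451,484),.0),('purple t',(275,458),0),('pcup',(503,208),.04),('bowl',(370,422),.01),('match',(445,316),.016),('timer',(265,385),.04),('pitcher',(322,262),.05),('wcup handle',(419,351),.04)]:
    print(n,onplane(p,np.array(uv)*k,z).round(3))
im=cv2.imread('pics/side0.png')
cv2.imwrite('pics/crop1.png',cv2.resize(im[120:350,190:340],None,fx=2.6,fy=2.6,interpolation=cv2.INTER_CUBIC))
E
```

```text
wsauc [[0.475 0.295]]
tamper top [[0.479 0.294]]
dsauc [[0.483 0.051]]
wcup rim [[0.492 0.055]]
coaster [[ 0.513 -0.235]]
dcup rim [[ 0.511 -0.243]]
red [[0.344 0.205]]
purple t [[0.64  0.281]]
pcup [[ 0.449 -0.369]]
bowl [[0.514 0.159]]
match [[ 0.47  -0.093]]
timer [[0.707 0.179]]
pitcher [[ 0.728 -0.094]]
wcup handle [[0.483 0.009]]
```

View pics/crop1.png

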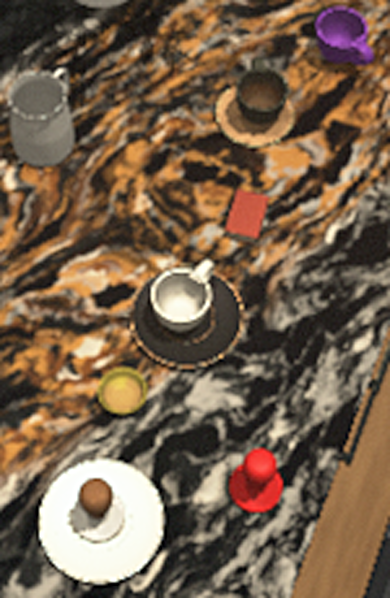

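The crop confirms walnut tamper (97,500), white cup (180,295) with its handle towards −y, and dark cup (262,95). Look-alikes are clearly purple or red. Moving above the work for wrist pictures.

Call:
step_arm(increments=[{"tx":-0.16,"ty":-0.165,"tz":0,"spin":36,"claw":1},{"tx":-0.16,"ty":-0.165,"tz":0,"spin":36},{"tx":-0.16,"ty":-0.165,"tz":0,"spin":36},{"tx":-0.16,"ty":-0.165,"tz":0,"spin":36},{"tx":-0.16,"ty":-0.165,"tz":0,"spin":36},{"tx":-0.16,"ty":-0.165,"tz":0,"spin":36},{"tx":-0.16,"ty":-0.165,"tz":0,"spin":36},{"tx":-0.16,"ty":-0.165,"tz":0,"spin":36}])

```text
invalid input at $.increments[1]: expected keys claw, tx, ty, tz, spin
```

```bash
cat >> h.py <<'E'
from scipy.spatial.transform import Rotation as Ro
def plan(x,y,z,yaw):
    "TCP target, yaw (deg) of jaw axis -> tool increments"
    s=get_state();R=Ro.from_rotvec(s['tool_rot']).as_matrix();d=R.T@(np.array([x,y,z])-s['position'])
    cur=np.degrees(np.arctan2(R[1,1],R[0,1]))
    sp=-(((yaw-cur)+90)%180-90)
    print('t',round(s['time'],2),'at',s['position'].round(4),'yaw',cur.round(1),'tilt',np.degrees(np.arccos(-R[2,2])).round(2),'grip',round(s['grip_width'],3),'F',s['ft_force'].round(1),'j7',s['joint_positions'][6].round(2))
    print('  -> tx,ty,tz',d.round(4),'spin',sp.round(1))
E
python3 -c "
from h import *
plan(.40,.18,.40,0)"
```

```text
t 0.15 at [0.2099 0.615  0.4039] yaw 71.2 tilt 0.08 grip 1.0 F [-1.   0.6 -0.4] j7 -0.06
  -> tx,ty,tz [-0.3204 -0.3504  0.0044] spin 71.2
```

Call:
step_arm(increments=[{"tx":-0.2,"ty":-0.22,"tz":0,"spin":45,"claw":1},{"tx":-0.2,"ty":-0.22,"tz":0,"spin":45,"claw":1},{"tx":-0.2,"ty":-0.22,"tz":0,"spin":45,"claw":1},{"tx":-0.2,"ty":-0.22,"tz":0,"spin":45,"claw":1},{"tx":-0.2,"ty":-0.22,"tz":0,"spin":45,"claw":1},{"tx":-0.2,"ty":-0.22,"tz":0,"spin":45,"claw":1},{"tx":-0.2,"ty":-0.22,"tz":0,"spin":45,"claw":1},{"tx":-0.2,"ty":-0.22,"tz":0,"spin":45,"claw":1}])

```text
time: 0.82
position: [0.3319, 0.3355, 0.4048]
tool_rot: [1.675, 2.655, -0.002]
ft_force: [0.0, -0.7, -0.1]
grip_width: 0.999
```

```bash
python3 -c "
from h import *
plan(.40,.18,.40,0)"
```

```text
t 0.82 at [0.3319 0.3355 0.4048] yaw 25.5 tilt 0.16 grip 0.999 F [ 0.  -0.7 -0.1] j7 -0.41
  -> tx,ty,tz [-0.1696 -0.0055  0.0053] spin 25.5
```

Call:
step_arm(increments=[{"tx":-0.17,"ty":-0.005,"tz":0.005,"spin":25.5,"claw":1},{"tx":-0.17,"ty":-0.005,"tz":0.005,"spin":25.5,"claw":1},{"tx":-0.17,"ty":-0.005,"tz":0.005,"spin":25.5,"claw":1},{"tx":-0.17,"ty":-0.005,"tz":0.005,"spin":25.5,"claw":1},{"tx":-0.17,"ty":-0.005,"tz":0.005,"spin":25.5,"claw":1},{"tx":-0.17,"ty":-0.005,"tz":0.005,"spin":25.5,"claw":1}])

```text
time: 1.32
position: [0.3996, 0.185, 0.3998]
tool_rot: [-2.214, -2.228, -0.001]
ft_force: [-0.3, 0.8, -0.2]
grip_width: 1.0
```

```bash
python3 - <<'E'
from h import *
plan(.40,.18,.40,0)
import pickle
p=imaging.camera_params('wrist');im=imaging.get_image('wrist')
pickle.dump((p,im),open('w1.pkl','wb'))
T=np.array(p['camera_from_world']);print(-T[:3,:3].T@T[:3,3],T[2,:3])
for X in [(.477,.294,.011),(.48,.294,.08),(.483,.051,.011),(.492,.055,.055),(.513,-.235,.008)]: print(X,proj(p,X,True).round(0)*1.5625)
cv2.imwrite('pics/w1.png',cv2.resize(im,(800,600)))
E
```

```text
t 1.32 at [0.3996 0.185  0.3998] yaw 0.4 tilt 0.03 grip 1.0 F [-0.3  0.8 -0.2] j7 -0.53
  -> tx,ty,tz [-0.005   0.0003 -0.0002] spin 0.4
[0.39798815 0.26594338 0.37929774] [ 0.00181605 -0.29327336 -0.9560269 ]
(0.477, 0.294, 0.011) [[498.4375 132.8125]]
(0.48, 0.294, 0.08) [[525.     126.5625]]
(0.483, 0.051, 0.011) [[489.0625 409.375 ]]
(0.492, 0.055, 0.055) [[507.8125 431.25  ]]
(0.513, -0.235, 0.008) [[485.9375 595.3125]]
```

View pics/w1.png

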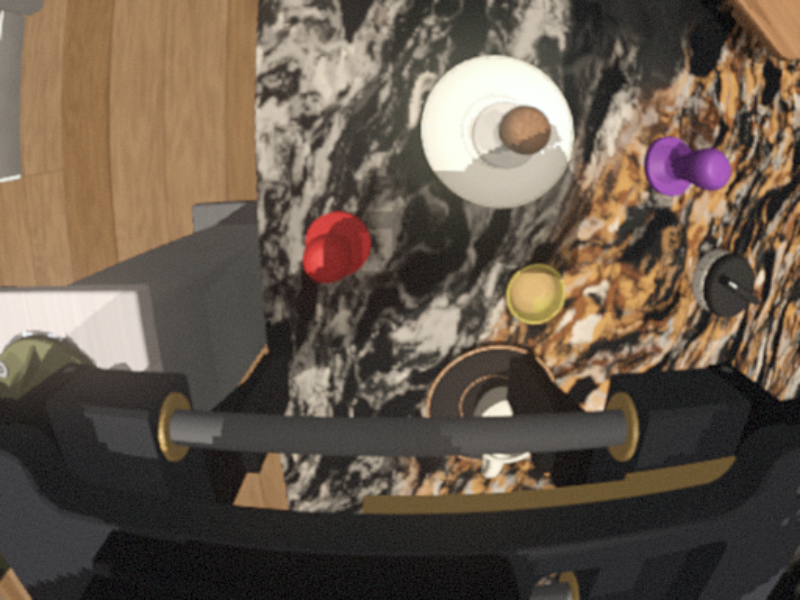

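The wrist picture shows the white saucer (498,132) with the walnut grip top (524,130), and the bowl (536,294). The red (335,245) and purple (690,165) look-alikes are clear of the grasp. Measuring the saucer and tamper.

```bash
cat >> h.py <<'E'
def blob(mask,near):
    mask=cv2.morphologyEx(mask.astype(np.uint8)*255,cv2.MORPH_OPEN,np.ones((3,3)))
    cs=cv2.findContours(mask,cv2.RETR_EXTERNAL,cv2.CHAIN_APPROX_NONE)[0]
    cs=[c for c in cs if cv2.contourArea(c)>60]
    c=min(cs,key=lambda c:abs(cv2.pointPolygonTest(cv2.convexHull(c),tuple(map(float,near)),True)) if cv2.pointPolygonTest(cv2.convexHull(c),tuple(map(float,near)),True)<0 else 0)
    return c
E
python3 - <<'E'
from h import *
import pickle
p,im=pickle.load(open('w1.pkl','rb'))
hsv=cv2.cvtColor(im,cv2.COLOR_BGR2HSV).astype(int);H,S,V=hsv[...,0],hsv[...,1],hsv[...,2]
k=1/1.5625
c=blob((V>110)&(S<60),(470*k,180*k));h=cv2.convexHull(c)[:,0];b=cv2.boundingRect(h);print(b)
P=onplane(p,h+0.0,.011,True);c0,r=circ(P);print('saucer',c0,r,np.abs(np.linalg.norm(P-c0,axis=1)-r).max())
print('center col',hsv[int(130*k),int(524*k)])
c=blob((S>70)&(V<190)&((H<18)|(H>172)),(524*k,130*k));(u,v),rr=cv2.minEnclosingCircle(c);print('grip px',u/k,v/k,rr/k,cv2.contourArea(c))
P=onplane(p,c[:,0]+0.0,.075,True);print(circ(P))
s=pickle
ps=imaging.camera_params('side');q=cv2.imread('pics/side0.png');hq=cv2.cvtColor(q,cv2.COLOR_BGR2HSV).astype(int)
m=(hq[...,1]>70)&(hq[...,2]<190)&((hq[...,0]<18)|(hq[...,0]>172))
c=blob(m,(354*k,486*k));(u2,v2),rr=cv2.minEnclosingCircle(c);print('side',u2/k,v2/k,rr/k)
a,d=rays(p,[u,v],True);e,f=rays(ps,[u2,v2]);A=np.c_[d[0],-f[0]];t=np.linalg.lstsq(A,e-a,rcond=None)[0];print(a+d[0]*t[0],e+f[0]*t[1])
E
```

```text
(260, 0, 110, 152)
saucer [0.48850289 0.31420137] 0.08586266886679272 0.026935765136027988
center col [ 14 107 184]
grip px 524.6626377105713 129.9849033355713 24.29199367761612 671.0
(array([0.48163775, 0.29260287]), np.float64(0.0156327553630685))
side 354.6875 485.9375 11.375328153371811
[0.48139726 0.29210155 0.07449488] [0.47915037 0.29268281 0.0739299 ]
```

```bash
python3 - <<'E'
from h import *
import pickle
p,im=pickle.load(open('w1.pkl','rb'))
hsv=cv2.cvtColor(im,cv2.COLOR_BGR2HSV).astype(int);S,V=hsv[...,1],hsv[...,2]
k=1/1.5625
m=((V>110)&(S<60)).astype(np.uint8);m=cv2.morphologyEx(m,cv2.MORPH_CLOSE,np.ones((5,5)));m=cv2.morphologyEx(m,cv2.MORPH_OPEN,cv2.getStructuringElement(2,(17,17)))
h=cv2.convexHull(blob(m>0,(470*k,180*k)))[:,0];print(cv2.boundingRect(h))
P=onplane(p,h+0.0,.011,True)
for i in range(3):
    c0,r=circ(P);e=np.abs(np.linalg.norm(P-c0,axis=1)-r);P=P[e<=max(.002,np.percentile(e,85))]
print('saucer',c0,r,e.max())
plan(.481,.2925,.32,0);plan(.481,.2925,.224,0)
E
```

```text
(261, 0, 110, 137)
saucer [0.48183946 0.30778592] 0.07604849702205016 0.00538287812800857
t 1.37 at [0.3988 0.187  0.3998] yaw 0.6 tilt 0.05 grip 1.002 F [-0.2  0.2 -0.2] j7 -0.53
  -> tx,ty,tz [0.1046 0.0833 0.0798] spin 0.6
t 1.37 at [0.3988 0.187  0.3998] yaw 0.6 tilt 0.05 grip 1.002 F [-0.2  0.2 -0.2] j7 -0.53
  -> tx,ty,tz [0.1045 0.0833 0.1758] spin 0.6
```

Call:
step_arm(increments=[{"tx":0.1045,"ty":0.083,"tz":0.08,"spin":0.6,"claw":1},{"tx":0.1045,"ty":0.083,"tz":0.08,"spin":0.6,"claw":1},{"tx":0.1045,"ty":0.083,"tz":0.08,"spin":0.6,"claw":1},{"tx":0.1045,"ty":0.083,"tz":0.08,"spin":0.6,"claw":1},{"tx":0.1045,"ty":0.083,"tz":0.08,"spin":0.6,"claw":1},{"tx":0.1045,"ty":0.083,"tz":0.08,"spin":0.6,"claw":1}])

```text
time: 1.87
position: [0.4791, 0.296, 0.3173]
tool_rot: [-2.214, -2.228, 0.007]
ft_force: [-1.0, -0.4, 0.0]
grip_width: 0.999
```

```bash
python3 - <<'E'
from h import *
plan(.481,.2925,.224,0)
E
```

```text
t 1.87 at [0.4791 0.296  0.3173] yaw 0.4 tilt 0.27 grip 0.999 F [-1.  -0.4  0. ] j7 -0.54
  -> tx,ty,tz [-0.0032  0.0022  0.0933] spin 0.4
```

Call:
step_arm(increments=[{"tx":-0.002,"ty":0.001,"tz":0.03,"spin":0,"claw":1},{"tx":-0.002,"ty":0.001,"tz":0.06,"spin":0,"claw":1},{"tx":-0.002,"ty":0.001,"tz":0.085,"spin":0,"claw":1},{"tx":-0.002,"ty":0.001,"tz":0.094,"spin":0,"claw":1},{"tx":-0.002,"ty":0.001,"tz":0.094,"spin":0,"claw":1},{"tx":-0.002,"ty":0.001,"tz":0.094,"spin":0,"claw":1}])

```text
time: 2.37
position: [0.4814, 0.2914, 0.227]
tool_rot: [-2.22, -2.223, -0.002]
ft_force: [-0.9, -0.6, 0.8]
grip_width: 1.001
```

Call:
step_arm(increments=[{"tx":0,"ty":0,"tz":0,"spin":0,"claw":0.25},{"tx":0,"ty":0,"tz":0,"spin":0,"claw":0.25},{"tx":0,"ty":0,"tz":0,"spin":0,"claw":0.25},{"tx":0,"ty":0,"tz":0,"spin":0,"claw":0.25},{"tx":0,"ty":0,"tz":0,"spin":0,"claw":0.25},{"tx":0,"ty":0,"tz":0,"spin":0,"claw":0.25},{"tx":0,"ty":0,"tz":0,"spin":0,"claw":0.25},{"tx":0,"ty":0,"tz":0,"spin":0,"claw":0.25}], force=20)

```text
time: 3.03
position: [0.4814, 0.2911, 0.2258]
tool_rot: [2.22, 2.223, 0.0]
ft_force: [-0.3, 0.2, -0.1]
grip_width: 0.479
```

```bash
python3 - <<'E'
from h import *
plan(.481,.2925,.224,0)
E
```

```text
t 3.03 at [0.4814 0.2911 0.2258] yaw 0.1 tilt 0.0 grip 0.479 F [-0.3  0.2 -0.1] j7 -0.51
  -> tx,ty,tz [ 0.0014 -0.0004  0.0018] spin 0.1
```

Call:
step_arm(increments=[{"tx":0,"ty":0,"tz":0,"spin":0,"claw":0.25},{"tx":0,"ty":0,"tz":0,"spin":0,"claw":0.25},{"tx":0,"ty":0,"tz":0,"spin":0,"claw":0.25},{"tx":0,"ty":0,"tz":0,"spin":0,"claw":0.25},{"tx":0,"ty":0,"tz":0,"spin":0,"claw":0.25}], force=20)

```text
time: 3.45
position: [0.4816, 0.2911, 0.2259]
tool_rot: [2.22, 2.222, 0.001]
ft_force: [1.5, 0.1, 0.2]
grip_width: 0.357
```

Call:
step_arm(increments=[{"tx":0,"ty":0,"tz":-0.02,"spin":0,"claw":0.25},{"tx":0,"ty":0,"tz":-0.05,"spin":0,"claw":0.25},{"tx":0,"ty":0,"tz":-0.09,"spin":0,"claw":0.25},{"tx":0,"ty":0,"tz":-0.13,"spin":0,"claw":0.25},{"tx":0,"ty":0,"tz":-0.13,"spin":0,"claw":0.25},{"tx":0,"ty":0,"tz":-0.13,"spin":0,"claw":0.25}])

```text
time: 3.95
position: [0.4818, 0.2914, 0.3581]
tool_rot: [2.22, 2.223, 0.007]
ft_force: [-0.2, 0.2, -2.2]
grip_width: 0.357
```

```bash
python3 - <<'E'
from h import *
plan(.58,-.08,.355,0)
E
```

```text
t 3.95 at [0.4818 0.2914 0.3581] yaw 0.1 tilt 0.26 grip 0.357 F [-0.2  0.2 -2.2] j7 -0.54
  -> tx,ty,tz [-0.3715  0.0977  0.0022] spin 0.1
```

Call:
step_arm(increments=[{"tx":-0.02,"ty":0.005,"tz":0,"spin":0,"claw":0.25},{"tx":-0.055,"ty":0.015,"tz":0,"spin":0,"claw":0.25},{"tx":-0.095,"ty":0.025,"tz":0,"spin":0,"claw":0.25},{"tx":-0.135,"ty":0.036,"tz":0,"spin":0,"claw":0.25},{"tx":-0.175,"ty":0.047,"tz":0,"spin":0,"claw":0.25},{"tx":-0.215,"ty":0.058,"tz":0,"spin":0,"claw":0.25},{"tx":-0.255,"ty":0.069,"tz":0,"spin":0,"claw":0.25},{"tx":-0.29,"ty":0.08,"tz":0,"spin":0,"claw":0.25}])

```text
time: 4.62
position: [0.5608, -0.0018, 0.3534]
tool_rot: [-2.22, -2.22, 0.006]
ft_force: [1.1, 0.1, -3.6]
grip_width: 0.355
```

Call:
step_arm(increments=[{"tx":-0.03,"ty":0.007,"tz":0,"spin":0,"claw":0.25},{"tx":-0.06,"ty":0.014,"tz":0,"spin":0,"claw":0.25},{"tx":-0.08,"ty":0.018,"tz":0,"spin":0,"claw":0.25},{"tx":-0.08,"ty":0.018,"tz":0,"spin":0,"claw":0.25},{"tx":-0.08,"ty":0.018,"tz":0.02,"spin":0,"claw":0.25},{"tx":-0.08,"ty":0.018,"tz":0.045,"spin":0,"claw":0.25},{"tx":-0.08,"ty":0.018,"tz":0.07,"spin":0,"claw":0.25},{"tx":-0.08,"ty":0.018,"tz":0.09,"spin":0,"claw":0.25}])

```text
time: 5.28
position: [0.5781, -0.078, 0.2617]
tool_rot: [-2.217, -2.22, 0.006]
ft_force: [0.2, 0.2, -2.4]
grip_width: 0.359
```

```bash
python3 - <<'E'
from h import *
plan(.58,-.08,.221,0)
cv2.imwrite('pics/side2.png',cv2.resize(imaging.get_image('side')[80:384,100:400],None,fx=1.9,fy=1.9))
E
```

```text
t 5.28 at [ 0.5781 -0.078   0.2617] yaw 0.1 tilt 0.33 grip 0.359 F [ 0.2  0.2 -2.4] j7 0.25
  -> tx,ty,tz [-0.0021  0.0021  0.0407] spin 0.1
```

View pics/side2.png

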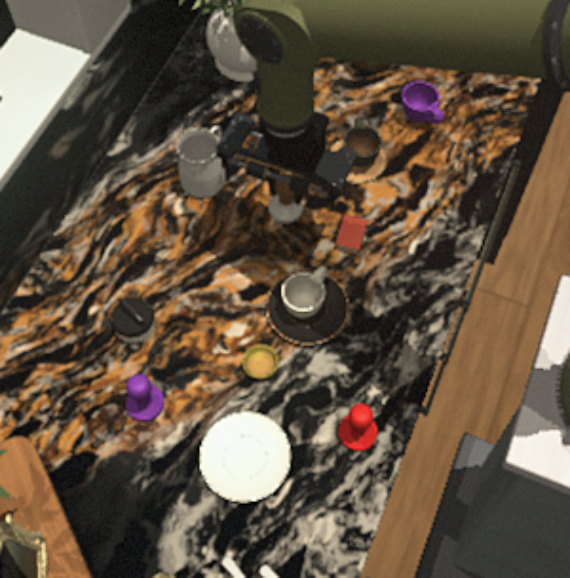

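The side picture shows the tamper held upright (287,200), clear of the match box (352,232) and pitcher (202,165). The white saucer (245,457) is now empty. Lowering.

Call:
step_arm(increments=[{"tx":-0.001,"ty":0.002,"tz":0.015,"spin":0,"claw":0.25},{"tx":-0.001,"ty":0.002,"tz":0.028,"spin":0,"claw":0.25},{"tx":-0.001,"ty":0.002,"tz":0.035,"spin":0,"claw":0.25},{"tx":-0.001,"ty":0.002,"tz":0.038,"spin":0,"claw":0.25},{"tx":-0.001,"ty":0.002,"tz":0.039,"spin":0,"claw":0.25},{"tx":-0.001,"ty":0.002,"tz":0.04,"spin":0,"claw":0.25},{"tx":-0.001,"ty":0.002,"tz":0.04,"spin":0,"claw":0.25}])

```text
time: 5.92
position: [0.5821, -0.0798, 0.2264]
tool_rot: [2.22, 2.222, 0.001]
ft_force: [0.6, -0.2, -1.9]
grip_width: 0.356
```

```bash
python3 - <<'E'
from h import *
plan(.58,-.08,.221,0)
p=imaging.camera_params('side');im=imaging.get_image('side')
hsv=cv2.cvtColor(im,cv2.COLOR_BGR2HSV).astype(int);S,V=hsv[...,1],hsv[...,2]
m=((V>140)&(S<60)).astype(np.uint8);m=cv2.morphologyEx(m,cv2.MORPH_OPEN,cv2.getStructuringElement(2,(15,15)))
h=cv2.convexHull(blob(m>0,(229,320)))[:,0];print(cv2.boundingRect(h))
P=onplane(p,h+0.0,.011)
for i in range(3):
    c0,r=circ(P);e=np.abs(np.linalg.norm(P-c0,axis=1)-r);print(c0,r,e.max());P=P[e<=max(.0015,np.percentile(e,85))]
E
```

```text
t 5.92 at [ 0.5821 -0.0798  0.2264] yaw 0.1 tilt 0.06 grip 0.356 F [ 0.6 -0.2 -1.9] j7 0.28
  -> tx,ty,tz [-0.0002 -0.0021  0.0054] spin 0.1
(205, 296, 48, 49)
[0.47764855 0.29314473] 0.06305256892089749 0.002012087513862282
[0.47768295 0.29330953] 0.06296402102218272 0.0016151700735268365
[0.47773119 0.29345359] 0.0628846550267713 0.0006765357550348738
```

Call:
step_arm(increments=[{"tx":0,"ty":0,"tz":0.002,"spin":0,"claw":0.25},{"tx":0,"ty":0,"tz":0.004,"spin":0,"claw":0.25},{"tx":0,"ty":0,"tz":0.005,"spin":0,"claw":0.25},{"tx":0,"ty":0,"tz":0.006,"spin":0,"claw":0.25},{"tx":0,"ty":0,"tz":0.006,"spin":0,"claw":0.25}])

```text
time: 6.38
position: [0.5822, -0.08, 0.2207]
tool_rot: [2.22, 2.222, 0.001]
ft_force: [-1.4, -0.8, 2.5]
grip_width: 0.354
```

Contact (force changed sign). Release, then rise.

Call:
step_arm(increments=[{"tx":0,"ty":0,"tz":0,"spin":0,"claw":0.5},{"tx":0,"ty":0,"tz":0,"spin":0,"claw":0.7},{"tx":0,"ty":0,"tz":0,"spin":0,"claw":1},{"tx":0,"ty":0,"tz":0,"spin":0,"claw":1},{"tx":0,"ty":0,"tz":0,"spin":0,"claw":1},{"tx":0,"ty":0,"tz":0,"spin":0,"claw":1},{"tx":0,"ty":0,"tz":0,"spin":0,"claw":1},{"tx":0,"ty":0,"tz":0,"spin":0,"claw":1}])

```text
time: 7.05
position: [0.5818, -0.0798, 0.2197]
tool_rot: [-2.22, -2.223, -0.0]
ft_force: [0.1, -0.6, 0.6]
grip_width: 0.877
```

Call:
step_arm(increments=[{"tx":0,"ty":0,"tz":-0.03,"spin":0,"claw":1},{"tx":0,"ty":0,"tz":-0.07,"spin":0,"claw":1},{"tx":0,"ty":0,"tz":-0.11,"spin":0,"claw":1},{"tx":0,"ty":0,"tz":-0.15,"spin":0,"claw":1},{"tx":-0.02,"ty":-0.04,"tz":-0.17,"spin":0,"claw":1},{"tx":-0.02,"ty":-0.08,"tz":-0.17,"spin":0,"claw":1},{"tx":-0.02,"ty":-0.1,"tz":-0.17,"spin":0,"claw":1},{"tx":-0.02,"ty":-0.1,"tz":-0.17,"spin":0,"claw":1}])

```text
time: 7.72
position: [0.478, -0.1016, 0.3902]
tool_rot: [-2.221, -2.218, -0.003]
ft_force: [0.4, -0.7, -0.4]
grip_width: 0.999
```

```bash
python3 - <<'E'
from h import *
plan(.58,-.08,.35,0)
import pickle
p=imaging.camera_params('wrist');im=imaging.get_image('wrist')
pickle.dump((p,im),open('w2.pkl','wb'))
for X in [(.58,-.08,.08),(.483,.051,.011),(.492,.055,.055)]: print(X,proj(p,X,True).round(0)*1.5625)
cv2.imwrite('pics/w2.png',cv2.resize(im,(800,600)))
E
```

```text
t 7.72 at [ 0.478  -0.1016  0.3902] yaw -0.1 tilt 0.19 grip 0.999 F [ 0.4 -0.7 -0.4] j7 0.14
  -> tx,ty,tz [0.0216 0.102  0.0402] spin -0.1
(0.58, -0.08, 0.08) [[554.6875 260.9375]]
(0.483, 0.051, 0.011) [[406.25  75.  ]]
(0.492, 0.055, 0.055) [[420.3125  56.25  ]]
```

View pics/w2.png

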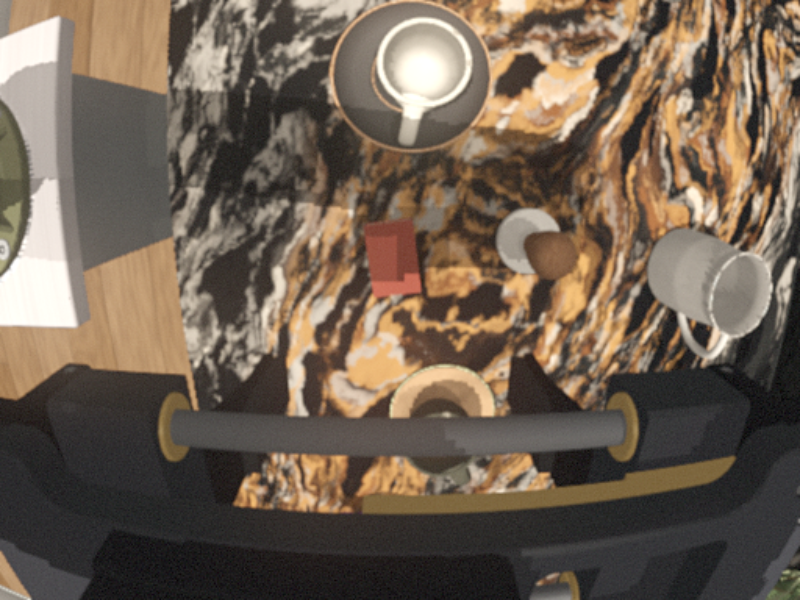

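The wrist picture shows the tamper upright at the free spot (540,245), and the dark saucer (411,76). The white cup (424,62) has its handle towards (409,140). Coaster rim at (443,400) is partly hidden. Measuring from edge points.

```bash
python3 - <<'E'
from h import *
import pickle
p,im=pickle.load(open('w2.pkl','rb'));k=1/1.5625
def C(n,pts,z):
    c,r=circ(onplane(p,np.array(pts)*k,z,True));print(n,c.round(4),'r',r.round(4));return c
C('dsaucer',[(330,75),(492,78),(412,152),(411,0),(350,128),(474,130)],.011)
w=C('wcup rim hand',[(376,62),(472,62),(424,17),(440,106),(388,95)],.055)
hsv=cv2.cvtColor(im,cv2.COLOR_BGR2HSV).astype(int)
m=((hsv[...,2]>150)&(hsv[...,1]<60)).astype(np.uint8)
m=cv2.morphologyEx(m,cv2.MORPH_CLOSE,np.ones((5,5)));m=cv2.morphologyEx(m,cv2.MORPH_OPEN,cv2.getStructuringElement(2,(19,19)))
c=blob(m>0,(424*k,62*k));h=cv2.convexHull(c)[:,0];P=onplane(p,h+0.,.055,True);c0,r=circ(P);print('mask rim',c0,r,cv2.boundingRect(h))
h=onplane(p,np.array([(409,143)])*k,.04,True)[0];print('handle end',h,np.linalg.norm(h-c0),np.degrees(np.arctan2(*(h-c0)[::-1]))+90)
C('tamper base',[(497,238),(560,235),(530,209),(513,268)],.02)
E
```

```text
dsaucer [0.4874 0.051 ] r 0.0623
wcup rim hand [0.4941 0.0512] r 0.0326
mask rim [0.49365738 0.05125277] 0.03327857528048893 (241, 10, 62, 63)
handle end [ 0.48454157 -0.00429409] 0.05628989636527336 -9.319748790113948
tamper base [ 0.5794 -0.0762] r 0.0256
```

```bash
python3 - <<'E'
from h import *
plan(.494,.052,.30,-9)
E
```

```text
t 7.77 at [ 0.48   -0.1006  0.3903] yaw 0.0 tilt 0.18 grip 1.001 F [ 0.6 -0.1  0.1] j7 0.14
  -> tx,ty,tz [0.1524 0.0138 0.0908] spin 9.0
```

Call:
step_arm(increments=[{"tx":0.03,"ty":0.004,"tz":0.02,"spin":4,"claw":1},{"tx":0.065,"ty":0.007,"tz":0.04,"spin":9,"claw":1},{"tx":0.1,"ty":0.01,"tz":0.06,"spin":9,"claw":1},{"tx":0.135,"ty":0.013,"tz":0.08,"spin":9,"claw":1},{"tx":0.152,"ty":0.0138,"tz":0.09,"spin":9,"claw":1},{"tx":0.152,"ty":0.0138,"tz":0.09,"spin":9,"claw":1},{"tx":0.152,"ty":0.0138,"tz":0.09,"spin":9,"claw":1},{"tx":0.152,"ty":0.0138,"tz":0.09,"spin":9,"claw":1}])

```text
time: 8.43
position: [0.4962, 0.0512, 0.3]
tool_rot: [2.388, 2.04, -0.0]
ft_force: [0.2, 0.3, -0.1]
grip_width: 1.0
```

```bash
python3 - <<'E'
from h import *
plan(.494,.052,.204,-9)
E
```

```text
t 8.43 at [0.4962 0.0512 0.3   ] yaw -9.0 tilt 0.07 grip 1.0 F [ 0.2  0.3 -0.1] j7 -0.28
  -> tx,ty,tz [ 0.0005 -0.0024  0.096 ] spin 0.0
```

Call:
step_arm(increments=[{"tx":0,"ty":-0.002,"tz":0.02,"spin":0,"claw":1},{"tx":0,"ty":-0.002,"tz":0.045,"spin":0,"claw":1},{"tx":0,"ty":-0.002,"tz":0.07,"spin":0,"claw":1},{"tx":0,"ty":-0.002,"tz":0.088,"spin":0,"claw":1},{"tx":0,"ty":-0.002,"tz":0.096,"spin":0,"claw":1},{"tx":0,"ty":-0.002,"tz":0.096,"spin":0,"claw":1},{"tx":0,"ty":-0.002,"tz":0.096,"spin":0,"claw":1}])

```text
time: 9.02
position: [0.4942, 0.0515, 0.2046]
tool_rot: [2.389, 2.039, 0.001]
ft_force: [-0.5, 0.2, 1.0]
grip_width: 1.0
```

Call:
step_arm(increments=[{"tx":0,"ty":0,"tz":0,"spin":0,"claw":0.5},{"tx":0,"ty":0,"tz":0,"spin":0,"claw":0.5},{"tx":0,"ty":0,"tz":0,"spin":0,"claw":0.5},{"tx":0,"ty":0,"tz":0,"spin":0,"claw":0.5},{"tx":0,"ty":0,"tz":0,"spin":0,"claw":0.5},{"tx":0,"ty":0,"tz":0,"spin":0,"claw":0.5},{"tx":0,"ty":0,"tz":0,"spin":0,"claw":0.5}], force=15)

```text
time: 9.6
position: [0.4939, 0.0525, 0.2043]
tool_rot: [2.387, 2.041, 0.002]
ft_force: [1.1, -0.7, 2.4]
grip_width: 0.685
```

```bash
python3 - <<'E'
from h import *
plan(.494,.052,.204,-9)
E
```

```text
t 9.6 at [0.4939 0.0525 0.2043] yaw -8.9 tilt 0.07 grip 0.685 F [ 1.1 -0.7  2.4] j7 -0.21
  -> tx,ty,tz [-0.0005  0.0002  0.0003] spin 0.1
```

Call:
step_arm(increments=[{"tx":0,"ty":0,"tz":0,"spin":0,"claw":0.5},{"tx":0,"ty":0,"tz":-0.005,"spin":0,"claw":0.5},{"tx":0,"ty":0,"tz":-0.015,"spin":0,"claw":0.5},{"tx":0,"ty":0,"tz":-0.035,"spin":0,"claw":0.5},{"tx":0,"ty":0,"tz":-0.06,"spin":0,"claw":0.5},{"tx":0,"ty":0,"tz":-0.08,"spin":0,"claw":0.5},{"tx":0,"ty":0,"tz":-0.09,"spin":0,"claw":0.5},{"tx":0,"ty":0,"tz":-0.09,"spin":0,"claw":0.5}])

```text
time: 10.27
position: [0.4943, 0.0524, 0.2963]
tool_rot: [2.387, 2.041, 0.007]
ft_force: [0.3, -0.6, -1.8]
grip_width: 0.688
```

```bash
python3 - <<'E'
from h import *
plan(.478,.293,.29,-9)
cv2.imwrite('pics/side3.png',cv2.resize(imaging.get_image('side')[80:384,100:400],None,fx=1.9,fy=1.9))
E
```

```text
t 10.27 at [0.4943 0.0524 0.2963] yaw -8.9 tilt 0.27 grip 0.688 F [ 0.3 -0.6 -1.8] j7 -0.28
  -> tx,ty,tz [ 0.2351 -0.0535  0.0067] spin 0.1
```

View pics/side3.png

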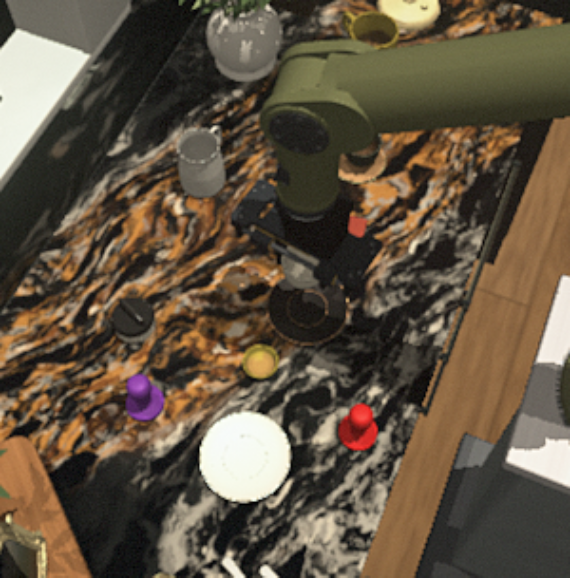

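The white cup is held level (298,270) and the dark saucer (308,308) is bare. Carrying.

Call:
step_arm(increments=[{"tx":0.015,"ty":-0.0034,"tz":0,"spin":0,"claw":0.5},{"tx":0.05,"ty":-0.011,"tz":0,"spin":0,"claw":0.5},{"tx":0.09,"ty":-0.0205,"tz":0,"spin":0,"claw":0.5},{"tx":0.13,"ty":-0.0296,"tz":0,"spin":0,"claw":0.5},{"tx":0.17,"ty":-0.0387,"tz":0,"spin":0,"claw":0.5},{"tx":0.205,"ty":-0.0467,"tz":0,"spin":0,"claw":0.5},{"tx":0.228,"ty":-0.052,"tz":0,"spin":0,"claw":0.5},{"tx":0.235,"ty":-0.0535,"tz":0,"spin":0,"claw":0.5}])

```text
time: 10.98
position: [0.4748, 0.2979, 0.2915]
tool_rot: [-2.379, -2.049, 0.004]
ft_force: [0.7, 0.5, -2.3]
grip_width: 0.685
```

```bash
python3 - <<'E'
from h import *
k=1/1.9;p=imaging.camera_params('side')
e=np.array([(268,310),(347,308),(308,347),(282,336),(336,334)])*k+[100,80]
print('dsaucer side',circ(onplane(p,e,.011)))
plan(.478,.293,.205,-9)
E
```

```text
dsaucer side (array([0.48200218, 0.05621621]), np.float64(0.058747594526063075))
t 10.98 at [0.4748 0.2979 0.2915] yaw -8.5 tilt 0.19 grip 0.685 F [ 0.7  0.5 -2.3] j7 -0.7
  -> tx,ty,tz [-0.0044  0.0042  0.0865] spin 0.5
```

Call:
step_arm(increments=[{"tx":-0.001,"ty":0.001,"tz":0,"spin":0,"claw":0.5},{"tx":-0.001,"ty":0.001,"tz":0.01,"spin":0,"claw":0.5},{"tx":-0.001,"ty":0.001,"tz":0.03,"spin":0,"claw":0.5},{"tx":-0.001,"ty":0.001,"tz":0.05,"spin":0,"claw":0.5},{"tx":-0.001,"ty":0.001,"tz":0.065,"spin":0,"claw":0.5},{"tx":-0.001,"ty":0.001,"tz":0.07,"spin":0,"claw":0.5},{"tx":-0.001,"ty":0.001,"tz":0.07,"spin":0,"claw":0.5},{"tx":-0.001,"ty":0.001,"tz":0.07,"spin":0,"claw":0.5}])

```text
time: 11.65
position: [0.4785, 0.2903, 0.2237]
tool_rot: [2.39, 2.039, -0.001]
ft_force: [0.0, -0.0, -1.7]
grip_width: 0.691
```

```bash
python3 - <<'E'
from h import *
plan(.478,.293,.205,-9)
E
```

```text
t 11.65 at [0.4785 0.2903 0.2237] yaw -9.1 tilt 0.04 grip 0.691 F [ 0.  -0.  -1.7] j7 -0.67
  -> tx,ty,tz [ 0.0026 -0.0009  0.0187] spin -0.1
```

Call:
step_arm(increments=[{"tx":0.002,"ty":0,"tz":0.006,"spin":0,"claw":0.5},{"tx":0.002,"ty":0,"tz":0.011,"spin":0,"claw":0.5},{"tx":0.002,"ty":0,"tz":0.015,"spin":0,"claw":0.5},{"tx":0.002,"ty":0,"tz":0.017,"spin":0,"claw":0.5},{"tx":0.002,"ty":0,"tz":0.018,"spin":0,"claw":0.5},{"tx":0.002,"ty":0,"tz":0.019,"spin":0,"claw":0.5},{"tx":0.002,"ty":0,"tz":0.019,"spin":0,"claw":0.5}])

```text
time: 12.23
position: [0.4783, 0.2937, 0.2047]
tool_rot: [2.388, 2.042, -0.0]
ft_force: [-0.1, 0.0, -1.0]
grip_width: 0.686
```

Call:
step_arm(increments=[{"tx":0,"ty":0,"tz":0.001,"spin":0,"claw":0.5},{"tx":0,"ty":0,"tz":0.001,"spin":0,"claw":0.5},{"tx":0,"ty":0,"tz":0.002,"spin":0,"claw":0.5},{"tx":0,"ty":0,"tz":0.002,"spin":0,"claw":0.5}])

```text
time: 12.57
position: [0.4787, 0.2943, 0.204]
tool_rot: [-2.387, -2.041, -0.003]
ft_force: [-0.8, 0.6, 6.4]
grip_width: 0.689
```

Call:
step_arm(increments=[{"tx":0,"ty":0,"tz":0,"spin":0,"claw":0.75},{"tx":0,"ty":0,"tz":0,"spin":0,"claw":0.85},{"tx":0,"ty":0,"tz":0,"spin":0,"claw":1},{"tx":0,"ty":0,"tz":0,"spin":0,"claw":1},{"tx":0,"ty":0,"tz":0,"spin":0,"claw":1},{"tx":0,"ty":0,"tz":0,"spin":0,"claw":1}])

```text
time: 13.07
position: [0.4783, 0.2936, 0.2026]
tool_rot: [2.388, 2.041, -0.0]
ft_force: [0.0, -1.0, -0.5]
grip_width: 0.978
```

Call:
step_arm(increments=[{"tx":0,"ty":0,"tz":-0.02,"spin":0,"claw":1},{"tx":0,"ty":0,"tz":-0.06,"spin":0,"claw":1},{"tx":0,"ty":0,"tz":-0.1,"spin":0,"claw":1},{"tx":-0.02,"ty":0,"tz":-0.14,"spin":0,"claw":1},{"tx":-0.06,"ty":0,"tz":-0.16,"spin":0,"claw":1},{"tx":-0.1,"ty":0,"tz":-0.16,"spin":0,"claw":1},{"tx":-0.14,"ty":0,"tz":-0.16,"spin":0,"claw":1},{"tx":-0.16,"ty":0,"tz":-0.16,"spin":0,"claw":1}])

```text
time: 13.73
position: [0.4531, 0.1307, 0.3635]
tool_rot: [2.392, 2.036, 0.001]
ft_force: [-0.2, -0.7, -0.6]
grip_width: 1.002
```

```bash
python3 - <<'E'
from h import *
import pickle
plan(.42,-.35,.39,0)
p=imaging.camera_params('wrist');im=imaging.get_image('wrist')
pickle.dump((p,im),open('w3.pkl','wb'))
cv2.imwrite('pics/w3.png',cv2.resize(im,(800,600)))
E
```

```text
t 13.73 at [0.4531 0.1307 0.3635] yaw -9.2 tilt 0.05 grip 1.002 F [-0.2 -0.7 -0.6] j7 -0.51
  -> tx,ty,tz [-0.4798  0.0442 -0.0264] spin -9.2
```

View pics/w3.png

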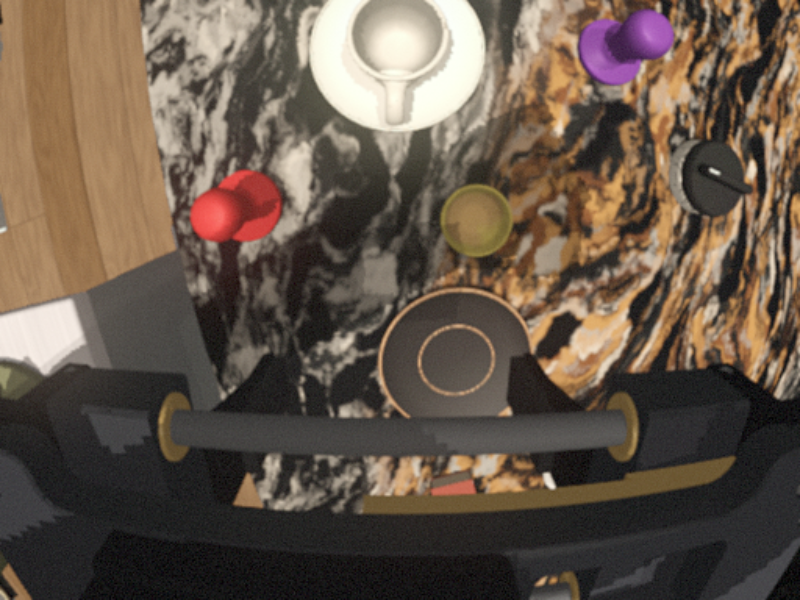

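The white cup stands on the white saucer (cup 400,40; saucer 398,50). The dark saucer's inner ring (456,359) is fully visible.

```bash
python3 - <<'E'
from h import *
import pickle
p,im=pickle.load(open('w3.pkl','rb'));k=1/1.5625
def C(n,pts,z):
    c,r=circ(onplane(p,np.array(pts)*k,z,True));print(n,c.round(4),'r',r.round(4));return c
C('dring',[(418,360),(495,359),(456,324),(456,395),(429,334),(483,334)],.005)
C('drim',[(378,362),(455,288),(400,312),(505,305),(397,413)],.011)
C('wsaucer',[(310,50),(485,52),(397,131),(330,104),(465,105)],.011)
C('wcup rim',[(346,38),(452,38),(398,83),(362,72),(436,73)],.055)
E
```

```text
dring [0.4871 0.0527] r 0.0313
drim [0.4858 0.0513] r 0.0625
wsaucer [0.4787 0.2947] r 0.0623
wcup rim [0.4791 0.2918] r 0.0326
```

Call:
step_arm(increments=[{"tx":-0.24,"ty":0.022,"tz":-0.026,"spin":-9,"claw":1},{"tx":-0.24,"ty":0.022,"tz":-0.026,"spin":-9,"claw":1},{"tx":-0.24,"ty":0.022,"tz":-0.026,"spin":-9,"claw":1},{"tx":-0.24,"ty":0.022,"tz":-0.026,"spin":-9,"claw":1},{"tx":-0.24,"ty":0.022,"tz":-0.026,"spin":-9,"claw":1},{"tx":-0.24,"ty":0.022,"tz":-0.026,"spin":-9,"claw":1},{"tx":-0.24,"ty":0.022,"tz":-0.026,"spin":-9,"claw":1}])

```text
time: 14.37
position: [0.4369, -0.1125, 0.39]
tool_rot: [2.23, 2.208, 0.001]
ft_force: [1.0, -0.2, -0.0]
grip_width: 0.999
```

```bash
python3 - <<'E'
from h import *
plan(.44,-.35,.39,0)
E
```

```text
t 14.37 at [ 0.4369 -0.1125  0.39  ] yaw -0.6 tilt 0.19 grip 0.999 F [ 1.  -0.2 -0. ] j7 0.09
  -> tx,ty,tz [-0.2375  0.0055  0.0005] spin -0.6
```

Call:
step_arm(increments=[{"tx":-0.22,"ty":0.005,"tz":0,"spin":-0.6,"claw":1},{"tx":-0.22,"ty":0.005,"tz":0,"spin":-0.6,"claw":1},{"tx":-0.22,"ty":0.005,"tz":0,"spin":-0.6,"claw":1},{"tx":-0.22,"ty":0.005,"tz":0,"spin":-0.6,"claw":1},{"tx":-0.22,"ty":0.005,"tz":0,"spin":-0.6,"claw":1},{"tx":-0.22,"ty":0.005,"tz":0,"spin":-0.6,"claw":1},{"tx":-0.22,"ty":0.005,"tz":0,"spin":-0.6,"claw":1}])

```text
time: 14.95
position: [0.4422, -0.3283, 0.3886]
tool_rot: [2.215, 2.226, -0.006]
ft_force: [-0.1, 0.0, -0.2]
grip_width: 0.999
```

```bash
python3 - <<'E'
from h import *
import pickle
plan(.51,-.24,.30,0)
p=imaging.camera_params('wrist');im=imaging.get_image('wrist')
pickle.dump((p,im),open('w4.pkl','wb'))
cv2.imwrite('pics/w4.png',cv2.resize(im,(800,600)))
u,v=proj(p,(.511,-.24,.03),True)[0];u=int(np.clip(u-100,0,311));v=int(np.clip(v-75,0,233));print(u,v)
cv2.imwrite('pics/w4c.png',cv2.resize(im[v:v+150,u:u+200],(800,600),interpolation=cv2.INTER_CUBIC))
E
```

```text
t 14.95 at [ 0.4422 -0.3283  0.3886] yaw 0.3 tilt 0.23 grip 0.999 F [-0.1  0.  -0.2] j7 0.72
  -> tx,ty,tz [0.0883 0.0684 0.0882] spin 0.3
217 24
```

View pics/w4c.png

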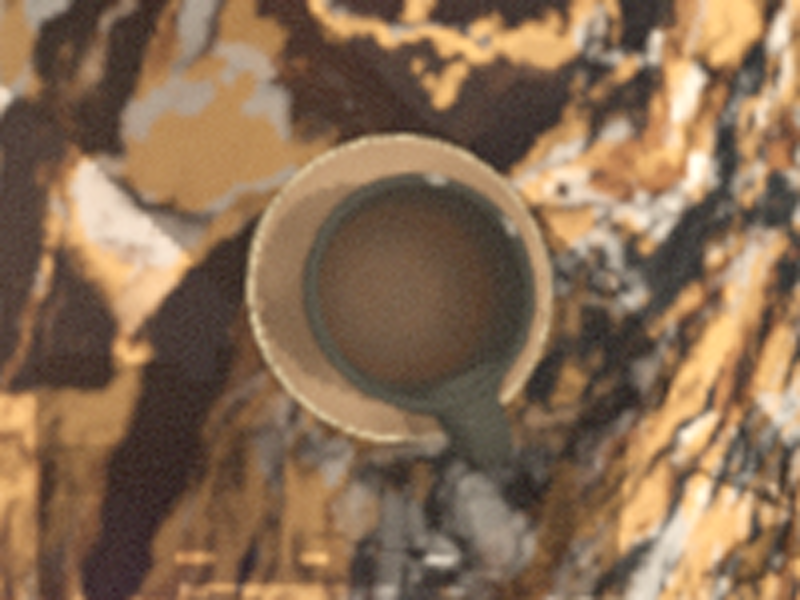

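The crop shows the dark cup rim (418,290) on the coaster (400,287), with its handle towards (485,460).

```bash
python3 - <<'E'
from h import *
import pickle
p,im=pickle.load(open('w4.pkl','rb'))
def C(n,pts,z):
    c,r=circ(onplane(p,np.array(pts)/4+[217,24],z,True));print(n,c.round(4),'r',r.round(4));return c
C('coaster',[(247,285),(553,285),(400,132),(385,442),(290,177),(290,391)],.008)
c=C('dcup',[(303,285),(534,285),(420,172),(425,412),(335,210),(345,377)],.058)
h=onplane(p,np.array([(487,462)])/4+[217,24],.04,True)[0];h2=onplane(p,np.array([(475,420)])/4+[217,24],.04,True)[0]
for q in (h,h2): print(np.linalg.norm(q-c),np.degrees(np.arctan2(*(q-c)[::-1]))+90)
plan(*c,.30,0)
E
```

```text
coaster [ 0.5166 -0.2351] r 0.0478
dcup [ 0.5109 -0.2377] r 0.0314
0.0528808985123553 27.994858214726598
0.04051295508784898 30.61692037848396
t 15.0 at [ 0.4429 -0.326   0.3883] yaw 0.5 tilt 0.11 grip 1.002 F [ 0.2  0.7 -0.6] j7 0.72
  -> tx,ty,tz [0.0878 0.0688 0.0881] spin 0.5
```

Call:
step_arm(increments=[{"tx":0.03,"ty":0.023,"tz":0.03,"spin":-7,"claw":1},{"tx":0.06,"ty":0.046,"tz":0.06,"spin":-14,"claw":1},{"tx":0.088,"ty":0.069,"tz":0.08,"spin":-21,"claw":1},{"tx":0.088,"ty":0.069,"tz":0.088,"spin":-27.5,"claw":1},{"tx":0.088,"ty":0.069,"tz":0.088,"spin":-27.5,"claw":1},{"tx":0.088,"ty":0.069,"tz":0.088,"spin":-27.5,"claw":1},{"tx":0.088,"ty":0.069,"tz":0.088,"spin":-27.5,"claw":1}])

```text
time: 15.58
position: [0.5107, -0.2365, 0.3018]
tool_rot: [1.617, 2.692, 0.0]
ft_force: [0.4, -0.2, -0.0]
grip_width: 1.002
```

```bash
python3 - <<'E'
from h import *
plan(.511,-.2375,.2065,28)
E
```

```text
t 15.58 at [ 0.5107 -0.2365  0.3018] yaw 28.0 tilt 0.06 grip 1.002 F [ 0.4 -0.2 -0. ] j7 1.06
  -> tx,ty,tz [-0.0009 -0.0003  0.0953] spin 0.0
```

Call:
step_arm(increments=[{"tx":-0.001,"ty":0,"tz":0.02,"spin":0,"claw":1},{"tx":-0.001,"ty":0,"tz":0.045,"spin":0,"claw":1},{"tx":-0.001,"ty":0,"tz":0.07,"spin":0,"claw":1},{"tx":-0.001,"ty":0,"tz":0.088,"spin":0,"claw":1},{"tx":-0.001,"ty":0,"tz":0.0945,"spin":0,"claw":1},{"tx":-0.001,"ty":0,"tz":0.0945,"spin":0,"claw":1},{"tx":-0.001,"ty":0,"tz":0.0945,"spin":0,"claw":1}])

```text
time: 16.17
position: [0.5117, -0.238, 0.2077]
tool_rot: [1.616, 2.692, 0.001]
ft_force: [-0.6, -0.1, 0.5]
grip_width: 1.0
```

Call:
step_arm(increments=[{"tx":0,"ty":0,"tz":0,"spin":0,"claw":0.5},{"tx":0,"ty":0,"tz":0,"spin":0,"claw":0.5},{"tx":0,"ty":0,"tz":0,"spin":0,"claw":0.5},{"tx":0,"ty":0,"tz":0,"spin":0,"claw":0.5},{"tx":0,"ty":0,"tz":0,"spin":0,"claw":0.5},{"tx":0,"ty":0,"tz":0,"spin":0,"claw":0.5},{"tx":0,"ty":0,"tz":0,"spin":0,"claw":0.5}], force=15)

```text
time: 16.75
position: [0.5118, -0.2369, 0.2066]
tool_rot: [1.614, 2.695, 0.001]
ft_force: [1.2, 0.6, 3.1]
grip_width: 0.689
```

Call:
step_arm(increments=[{"tx":0,"ty":0,"tz":0,"spin":0,"claw":0.5},{"tx":0,"ty":0,"tz":-0.005,"spin":0,"claw":0.5},{"tx":0,"ty":0,"tz":-0.015,"spin":0,"claw":0.5},{"tx":0,"ty":0,"tz":-0.035,"spin":0,"claw":0.5},{"tx":0,"ty":0,"tz":-0.065,"spin":0,"claw":0.5},{"tx":0,"ty":0,"tz":-0.095,"spin":0,"claw":0.5},{"tx":0,"ty":0,"tz":-0.11,"spin":0,"claw":0.5},{"tx":0,"ty":0,"tz":-0.11,"spin":0,"claw":0.5}])

```text
time: 17.42
position: [0.5125, -0.2381, 0.3206]
tool_rot: [1.611, 2.689, 0.004]
ft_force: [1.0, -0.5, -2.0]
grip_width: 0.687
```

```bash
python3 - <<'E'
from h import *
plan(.487,.052,.317,28)
E
```

```text
t 17.42 at [ 0.5125 -0.2381  0.3206] yaw 28.1 tilt 0.41 grip 0.687 F [ 1.  -0.5 -2. ] j7 1.05
  -> tx,ty,tz [0.2679 0.1143 0.003 ] spin 0.1
```

Call:
step_arm(increments=[{"tx":0.014,"ty":0.006,"tz":0,"spin":0,"claw":0.5},{"tx":0.042,"ty":0.018,"tz":0,"spin":0,"claw":0.5},{"tx":0.076,"ty":0.0325,"tz":0,"spin":0,"claw":0.5},{"tx":0.112,"ty":0.048,"tz":0,"spin":0,"claw":0.5},{"tx":0.148,"ty":0.063,"tz":0,"spin":0,"claw":0.5},{"tx":0.184,"ty":0.0785,"tz":0,"spin":0,"claw":0.5},{"tx":0.218,"ty":0.093,"tz":0,"spin":0,"claw":0.5},{"tx":0.242,"ty":0.1035,"tz":0,"spin":0,"claw":0.5}])

```text
time: 18.08
position: [0.4872, 0.0289, 0.3153]
tool_rot: [-1.609, -2.696, -0.0]
ft_force: [1.2, 0.7, -2.2]
grip_width: 0.69
```

Call:
step_arm(increments=[{"tx":0.016,"ty":0.007,"tz":0,"spin":0,"claw":0.5},{"tx":0.025,"ty":0.0105,"tz":0,"spin":0,"claw":0.5},{"tx":0.025,"ty":0.0105,"tz":0.01,"spin":0,"claw":0.5},{"tx":0.025,"ty":0.0105,"tz":0.03,"spin":0,"claw":0.5},{"tx":0.025,"ty":0.0105,"tz":0.055,"spin":0,"claw":0.5},{"tx":0.025,"ty":0.0105,"tz":0.075,"spin":0,"claw":0.5},{"tx":0.025,"ty":0.0105,"tz":0.085,"spin":0,"claw":0.5},{"tx":0.025,"ty":0.0105,"tz":0.085,"spin":0,"claw":0.5}])

```text
time: 18.75
position: [0.4847, 0.0504, 0.2284]
tool_rot: [-1.616, -2.69, 0.008]
ft_force: [-0.4, 0.1, -0.7]
grip_width: 0.69
```

```bash
python3 - <<'E'
from h import *
plan(.487,.052,.2035,28)
E
```

```text
t 18.75 at [0.4847 0.0504 0.2284] yaw 28.0 tilt 0.35 grip 0.69 F [-0.4  0.1 -0.7] j7 0.43
  -> tx,ty,tz [0.0004 0.003  0.0249] spin 0.0
```

Call:
step_arm(increments=[{"tx":0,"ty":0.002,"tz":0.006,"spin":0,"claw":0.5},{"tx":0,"ty":0.002,"tz":0.012,"spin":0,"claw":0.5},{"tx":0,"ty":0.002,"tz":0.017,"spin":0,"claw":0.5},{"tx":0,"ty":0.002,"tz":0.02,"spin":0,"claw":0.5},{"tx":0,"ty":0.002,"tz":0.022,"spin":0,"claw":0.5},{"tx":0,"ty":0.002,"tz":0.023,"spin":0,"claw":0.5},{"tx":0,"ty":0.002,"tz":0.023,"spin":0,"claw":0.5}])

```text
time: 19.33
position: [0.4879, 0.0532, 0.2083]
tool_rot: [1.614, 2.695, 0.0]
ft_force: [0.1, -0.9, -1.4]
grip_width: 0.69
```

Call:
step_arm(increments=[{"tx":0,"ty":0,"tz":0.001,"spin":0,"claw":0.5},{"tx":0,"ty":0,"tz":0.0015,"spin":0,"claw":0.5},{"tx":0,"ty":0,"tz":0.002,"spin":0,"claw":0.5},{"tx":0,"ty":0,"tz":0.002,"spin":0,"claw":0.5}])

```text
time: 19.67
position: [0.4878, 0.0532, 0.2063]
tool_rot: [1.614, 2.695, 0.0]
ft_force: [0.2, 0.4, -0.9]
grip_width: 0.691
```

Call:
step_arm(increments=[{"tx":0,"ty":0,"tz":0.001,"spin":0,"claw":0.5},{"tx":0,"ty":0,"tz":0.002,"spin":0,"claw":0.5},{"tx":0,"ty":0,"tz":0.003,"spin":0,"claw":0.5},{"tx":0,"ty":0,"tz":0.003,"spin":0,"claw":0.5},{"tx":0,"ty":0,"tz":0.003,"spin":0,"claw":0.5}])

```text
time: 20.08
position: [0.4881, 0.0532, 0.2039]
tool_rot: [-1.614, -2.695, -0.001]
ft_force: [-2.3, 0.2, 4.4]
grip_width: 0.691
```

Call:
step_arm(increments=[{"tx":0,"ty":0,"tz":0,"spin":0,"claw":0.75},{"tx":0,"ty":0,"tz":0,"spin":0,"claw":0.85},{"tx":0,"ty":0,"tz":0,"spin":0,"claw":1},{"tx":0,"ty":0,"tz":0,"spin":0,"claw":1},{"tx":0,"ty":0,"tz":0,"spin":0,"claw":1},{"tx":0,"ty":0,"tz":0,"spin":0,"claw":1}])

```text
time: 20.58
position: [0.4878, 0.0532, 0.2032]
tool_rot: [1.614, 2.695, 0.0]
ft_force: [0.3, -0.1, -0.1]
grip_width: 0.983
```

Call:
step_arm(increments=[{"tx":0,"ty":0,"tz":-0.02,"spin":0,"claw":1},{"tx":0,"ty":0,"tz":-0.06,"spin":0,"claw":1},{"tx":0,"ty":0,"tz":-0.1,"spin":0,"claw":1},{"tx":0,"ty":0,"tz":-0.14,"spin":7,"claw":1},{"tx":0,"ty":0,"tz":-0.18,"spin":14,"claw":1},{"tx":-0.03,"ty":-0.018,"tz":-0.185,"spin":21,"claw":1},{"tx":-0.06,"ty":-0.036,"tz":-0.185,"spin":28,"claw":1},{"tx":-0.09,"ty":-0.054,"tz":-0.185,"spin":28,"claw":1}])

```text
time: 21.25
position: [0.4828, -0.0526, 0.3895]
tool_rot: [2.221, 2.22, 0.004]
ft_force: [0.3, 0.0, -0.4]
grip_width: 1.002
```

```bash
python3 - <<'E'
from h import *
plan(.48,-.10,.39,0)
E
```

```text
t 21.25 at [ 0.4828 -0.0526  0.3895] yaw -0.0 tilt 0.17 grip 1.002 F [ 0.3  0.  -0.4] j7 0.03
  -> tx,ty,tz [-0.0474 -0.0028 -0.0005] spin -0.0
```

Call:
step_arm(increments=[{"tx":-0.03,"ty":-0.003,"tz":0,"spin":0,"claw":1},{"tx":-0.06,"ty":-0.003,"tz":0,"spin":0,"claw":1},{"tx":-0.06,"ty":-0.003,"tz":0,"spin":0,"claw":1},{"tx":-0.06,"ty":-0.003,"tz":0,"spin":0,"claw":1},{"tx":-0.06,"ty":-0.003,"tz":0,"spin":0,"claw":1}])

```text
time: 21.67
position: [0.4799, -0.1112, 0.3881]
tool_rot: [-2.218, -2.224, -0.001]
ft_force: [-0.3, 0.0, 0.0]
grip_width: 1.0
```

```bash
python3 - <<'E'
from h import *
import pickle
plan(.581,-.079,.30,0)
p=imaging.camera_params('wrist');im=imaging.get_image('wrist')
pickle.dump((p,im),open('w5.pkl','wb'))
cv2.imwrite('pics/w5.png',cv2.resize(im,(800,600)))
E
```

```text
t 21.67 at [ 0.4799 -0.1112  0.3881] yaw 0.2 tilt 0.04 grip 1.0 F [-0.3  0.   0. ] j7 0.16
  -> tx,ty,tz [0.0318 0.1012 0.0882] spin 0.2
```

View pics/w5.png

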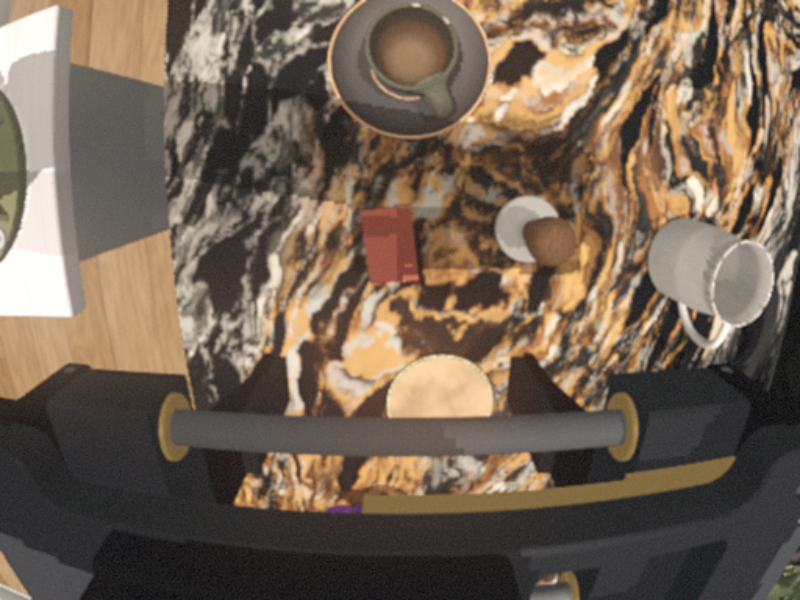

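The dark cup (412,47) stands on the dark saucer (409,60), and the coaster (440,400) is empty. The tamper is upright (540,235).

```bash
python3 - <<'E'
from h import *
import pickle
p,im=pickle.load(open('w5.pkl','rb'));k=1/1.5625
def C(n,pts,z):
    c,r=circ(onplane(p,np.array(pts)*k,z,True));print(n,c.round(4),'r',r.round(4));return c
C('drim',[(327,62),(491,62),(409,138),(346,114),(472,114)],.011)
C('dcup',[(365,48),(461,48),(412,3),(405,93),(378,80)],.055)
C('tamper base',[(494,228),(557,222),(526,196),(508,257)],.02)
(u,v)=(550,243);print('tamper top',onplane(p,np.array([(u,v)])*k,.069,True))
C('coaster',[(386,398),(494,398),(440,354),(403,370),(478,370)],.008)
plan(.58,-.079,.30,0)
E
```

```text
drim [0.4867 0.0518] r 0.0626
dcup [0.4882 0.0506] r 0.0323
tamper base [ 0.5778 -0.0771] r 0.0259
tamper top [[ 0.58121799 -0.07916609]]
coaster [ 0.5165 -0.2348] r 0.0481
t 21.72 at [ 0.48   -0.1105  0.3881] yaw 0.2 tilt 0.03 grip 1.002 F [0.7 0.5 0.4] j7 0.16
  -> tx,ty,tz [0.0311 0.1001 0.0881] spin 0.2
```

Dark cup is within 2 mm. Now the tamper, coaster at (0.5165, −0.235).

Call:
step_arm(increments=[{"tx":0.011,"ty":0.035,"tz":0.02,"spin":0,"claw":1},{"tx":0.022,"ty":0.07,"tz":0.04,"spin":0,"claw":1},{"tx":0.031,"ty":0.1,"tz":0.06,"spin":0,"claw":1},{"tx":0.031,"ty":0.1,"tz":0.075,"spin":0,"claw":1},{"tx":0.031,"ty":0.1,"tz":0.08,"spin":0,"claw":1},{"tx":0.031,"ty":0.1,"tz":0.08,"spin":0,"claw":1},{"tx":0.031,"ty":0.1,"tz":0.08,"spin":0,"claw":1}])

```text
time: 22.3
position: [0.5793, -0.0805, 0.3087]
tool_rot: [-2.218, -2.224, -0.0]
ft_force: [-0.1, 0.2, -0.1]
grip_width: 1.004
```

```bash
python3 - <<'E'
from h import *
plan(.58,-.079,.221,0)
E
```

```text
t 22.3 at [ 0.5793 -0.0805  0.3087] yaw 0.2 tilt 0.02 grip 1.004 F [-0.1  0.2 -0.1] j7 0.3
  -> tx,ty,tz [0.0014 0.0007 0.0877] spin 0.2
```

Call:
step_arm(increments=[{"tx":0.001,"ty":0.001,"tz":0.025,"spin":0,"claw":1},{"tx":0.001,"ty":0.001,"tz":0.055,"spin":0,"claw":1},{"tx":0.001,"ty":0.001,"tz":0.078,"spin":0,"claw":1},{"tx":0.001,"ty":0.001,"tz":0.087,"spin":0,"claw":1},{"tx":0.001,"ty":0.001,"tz":0.087,"spin":0,"claw":1},{"tx":0.001,"ty":0.001,"tz":0.087,"spin":0,"claw":1}])

```text
time: 22.8
position: [0.5811, -0.0798, 0.223]
tool_rot: [2.218, 2.223, 0.003]
ft_force: [0.3, 0.2, 0.4]
grip_width: 0.999
```

Call:
step_arm(increments=[{"tx":0,"ty":0,"tz":0,"spin":0,"claw":0.25},{"tx":0,"ty":0,"tz":0,"spin":0,"claw":0.25},{"tx":0,"ty":0,"tz":0,"spin":0,"claw":0.25},{"tx":0,"ty":0,"tz":0,"spin":0,"claw":0.25},{"tx":0,"ty":0,"tz":0,"spin":0,"claw":0.25},{"tx":0,"ty":0,"tz":0,"spin":0,"claw":0.25},{"tx":0,"ty":0,"tz":0,"spin":0,"claw":0.25},{"tx":0,"ty":0,"tz":0,"spin":0,"claw":0.25}], force=20)

```text
time: 23.47
position: [0.5808, -0.0794, 0.2212]
tool_rot: [-2.218, -2.225, 0.0]
ft_force: [-0.3, 1.2, -0.2]
grip_width: 0.477
```

Call:
step_arm(increments=[{"tx":0,"ty":0,"tz":0,"spin":0,"claw":0.25},{"tx":0,"ty":0,"tz":0,"spin":0,"claw":0.25},{"tx":0,"ty":0,"tz":0,"spin":0,"claw":0.25},{"tx":0,"ty":0,"tz":0,"spin":0,"claw":0.25},{"tx":0,"ty":0,"tz":0,"spin":0,"claw":0.25}])

```text
time: 23.88
position: [0.581, -0.0794, 0.2214]
tool_rot: [2.218, 2.224, 0.001]
ft_force: [0.9, -0.1, -0.5]
grip_width: 0.358
```

Call:
step_arm(increments=[{"tx":0,"ty":0,"tz":-0.01,"spin":0,"claw":0.25},{"tx":0,"ty":0,"tz":-0.03,"spin":0,"claw":0.25},{"tx":0,"ty":0,"tz":-0.06,"spin":0,"claw":0.25},{"tx":0,"ty":0,"tz":-0.08,"spin":0,"claw":0.25},{"tx":0,"ty":0,"tz":-0.08,"spin":0,"claw":0.25},{"tx":0,"ty":0,"tz":-0.08,"spin":0,"claw":0.25}])

```text
time: 24.38
position: [0.5808, -0.0795, 0.3021]
tool_rot: [2.218, 2.224, 0.002]
ft_force: [-0.1, 0.4, -2.4]
grip_width: 0.358
```

```bash
python3 - <<'E'
from h import *
plan(.5165,-.235,.30,0)
E
```

```text
t 24.38 at [ 0.5808 -0.0795  0.3021] yaw 0.2 tilt 0.09 grip 0.358 F [-0.1  0.4 -2.4] j7 0.3
  -> tx,ty,tz [-0.1553 -0.0647  0.0019] spin 0.2
```

Call:
step_arm(increments=[{"tx":-0.012,"ty":-0.005,"tz":0,"spin":0,"claw":0.25},{"tx":-0.04,"ty":-0.0167,"tz":0,"spin":0,"claw":0.25},{"tx":-0.075,"ty":-0.031,"tz":0,"spin":0,"claw":0.25},{"tx":-0.11,"ty":-0.046,"tz":0,"spin":0,"claw":0.25},{"tx":-0.14,"ty":-0.058,"tz":0,"spin":0,"claw":0.25},{"tx":-0.155,"ty":-0.0645,"tz":0,"spin":0,"claw":0.25},{"tx":-0.155,"ty":-0.0645,"tz":0.01,"spin":0,"claw":0.25},{"tx":-0.155,"ty":-0.0645,"tz":0.03,"spin":0,"claw":0.25}])

```text
time: 25.05
position: [0.5155, -0.2373, 0.2714]
tool_rot: [2.222, 2.219, 0.001]
ft_force: [2.3, -0.1, -2.1]
grip_width: 0.356
```

Call:
step_arm(increments=[{"tx":0,"ty":0,"tz":0.01,"spin":0,"claw":0.25},{"tx":0,"ty":0,"tz":0.02,"spin":0,"claw":0.25},{"tx":0,"ty":0,"tz":0.025,"spin":0,"claw":0.25},{"tx":0,"ty":0,"tz":0.025,"spin":0,"claw":0.25},{"tx":0,"ty":0,"tz":0.025,"spin":0,"claw":0.25},{"tx":0,"ty":0,"tz":0.025,"spin":0,"claw":0.25}])

```text
time: 25.55
position: [0.5171, -0.2346, 0.2468]
tool_rot: [2.217, 2.224, 0.001]
ft_force: [-0.3, 0.7, -2.0]
grip_width: 0.36
```

```bash
python3 - <<'E'
from h import *
plan(.5165,-.235,.2294,0)
E
```

```text
t 25.55 at [ 0.5171 -0.2346  0.2468] yaw 0.2 tilt 0.06 grip 0.36 F [-0.3  0.7 -2. ] j7 0.64
  -> tx,ty,tz [-0.0004 -0.0007  0.0174] spin 0.2
```

Call:
step_arm(increments=[{"tx":0,"ty":0,"tz":0.006,"spin":0,"claw":0.25},{"tx":0,"ty":0,"tz":0.011,"spin":0,"claw":0.25},{"tx":0,"ty":0,"tz":0.014,"spin":0,"claw":0.25},{"tx":0,"ty":0,"tz":0.0155,"spin":0,"claw":0.25},{"tx":0,"ty":0,"tz":0.0165,"spin":0,"claw":0.25},{"tx":0,"ty":0,"tz":0.017,"spin":0,"claw":0.25},{"tx":0,"ty":0,"tz":0.017,"spin":0,"claw":0.25}])

```text
time: 26.13
position: [0.5167, -0.2346, 0.2292]
tool_rot: [-2.218, -2.225, -0.0]
ft_force: [0.1, -0.2, -2.1]
grip_width: 0.353
```

Call:
step_arm(increments=[{"tx":0,"ty":0,"tz":0.001,"spin":0,"claw":0.25},{"tx":0,"ty":0,"tz":0.001,"spin":0,"claw":0.25},{"tx":0,"ty":0,"tz":0.001,"spin":0,"claw":0.25}])

```text
time: 26.38
position: [0.517, -0.2348, 0.2289]
tool_rot: [2.218, 2.224, 0.001]
ft_force: [-1.1, 0.4, 2.1]
grip_width: 0.359
```

Contact. Release, rise and move aside for a check.

Call:
step_arm(increments=[{"tx":0,"ty":0,"tz":0,"spin":0,"claw":0.5},{"tx":0,"ty":0,"tz":0,"spin":0,"claw":0.7},{"tx":0,"ty":0,"tz":0,"spin":0,"claw":1},{"tx":0,"ty":0,"tz":0,"spin":0,"claw":1},{"tx":0,"ty":0,"tz":0,"spin":0,"claw":1},{"tx":0,"ty":0,"tz":0,"spin":0,"claw":1},{"tx":0,"ty":0,"tz":0,"spin":0,"claw":1},{"tx":0,"ty":0,"tz":0,"spin":0,"claw":1}])

```text
time: 27.05
position: [0.5167, -0.2346, 0.2282]
tool_rot: [-2.218, -2.224, -0.0]
ft_force: [-0.1, -0.7, -0.6]
grip_width: 0.876
```

Call:
step_arm(increments=[{"tx":0,"ty":0,"tz":-0.03,"spin":0,"claw":1},{"tx":0,"ty":0,"tz":-0.07,"spin":0,"claw":1},{"tx":0,"ty":0,"tz":-0.11,"spin":0,"claw":1},{"tx":0,"ty":0,"tz":-0.15,"spin":0,"claw":1},{"tx":-0.03,"ty":-0.03,"tz":-0.16,"spin":0,"claw":1},{"tx":-0.06,"ty":-0.06,"tz":-0.16,"spin":0,"claw":1},{"tx":-0.09,"ty":-0.08,"tz":-0.16,"spin":0,"claw":1},{"tx":-0.09,"ty":-0.08,"tz":-0.16,"spin":0,"claw":1}])

```text
time: 27.72
position: [0.4305, -0.3322, 0.3895]
tool_rot: [2.23, 2.209, -0.003]
ft_force: [-0.7, -0.5, 0.2]
grip_width: 1.0
```

```bash
python3 - <<'E'
from h import *
import pickle
plan(.44,-.32,.39,0)
p=imaging.camera_params('wrist');im=imaging.get_image('wrist');pickle.dump((p,im),open('w6.pkl','wb'))
u,v=217,24
cv2.imwrite('pics/w6.png',cv2.resize(im[v:v+150,u:u+200],(800,600),interpolation=cv2.INTER_CUBIC))
cv2.imwrite('pics/side6.png',cv2.resize(imaging.get_image('side')[80:384,100:400],None,fx=1.9,fy=1.9))
E
```

```text
t 27.72 at [ 0.4305 -0.3322  0.3895] yaw -0.5 tilt 0.18 grip 1.0 F [-0.7 -0.5  0.2] j7 0.71
  -> tx,ty,tz [ 0.0123  0.0094 -0.0005] spin -0.5
```

View pics/w6.png

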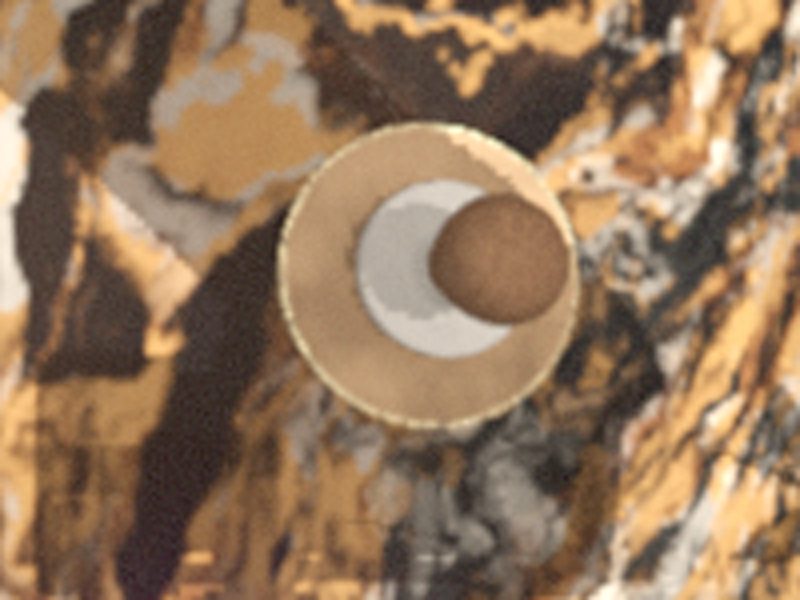

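View pics/side6.png

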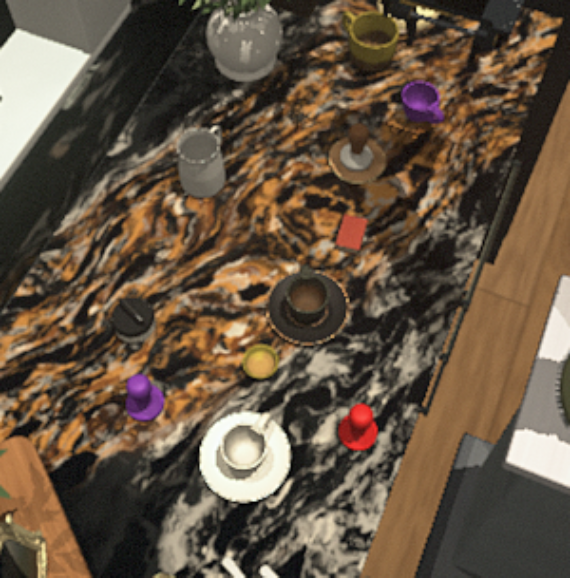

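The tamper stands on the coaster (430,275). The side view shows both cups upright on their saucers (305,300 and 245,448), and the bystanders have not moved. One numeric check, then hand in.

```bash
python3 - <<'E'
from h import *
import pickle
from bench import workorder
p,im=pickle.load(open('w6.pkl','rb'))
def C(pts,z):
    c,r=circ(onplane(p,np.array(pts)/4+[217,24],z,True));print(c.round(4),r.round(4));return c
a=C([(280,270),(578,270),(430,122),(430,428),(310,365),(545,360)],.008)
b=C([(357,265),(440,181),(445,356),(383,203),(385,330)],.03)
d=np.linalg.norm(a-b);print(d)
if d<.009: print(workorder.close_job())
E
```

```text
[ 0.5155 -0.2351] 0.047
[ 0.5143 -0.2344] 0.0255
0.0013650353622796832
the job is handed in; nothing more can be done
None
```

The rearrangement is done and handed in at about 28 s, well under the 104 s limit. I parked the tamper on a free spot near (0.58, −0.08) and moved the white cup to the white saucer. The dark cup then went to the dark saucer, and the tamper to the cork coaster. Each was lowered until the wrist force showed light contact, the highest reading being 6.4 N.

**Position checks (wrist camera):** All three are well inside the 15 mm limit.
- **White cup:** about 3 mm from the saucer centre.
- **Dark cup:** about 2 mm from the saucer centre.
- **Tamper:** about 1.4 mm from the coaster centre.

**Final side view:** all three stood upright. By eye, the bowl, match box, timer and pitcher had not moved, but I did not measure them. The gripper was open and clear of everything.

**Checks that failed or disagreed:** A first automatic outline of the white saucer picked up the marble and gave a wrong radius, so I dropped it. A later fit gave 62.9 mm against the expected 62 mm. A hand-picked side-view fit of the dark saucer disagreed with the wrist camera by about 6 mm and gave a radius about 3 mm too small. I used the wrist value, which two other pictures confirmed.

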